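# Make up two finds-recording kits

## Robot

A 6-joint arm with a two-finger parallel gripper is mounted at the origin on the work surface. World frame = base frame: x ahead of the robot, y to its left, z up, the work surface at z = 0. Lengths are in m, angles in rad, forces in N, time in s.
With the tool pointing down it reaches from about 0.35 to 1 m from the base axis. Payload 7.1 kg.
Tool frame: the origin (TCP) lies midway between the tips of the shut fingers; the grasp point (between the pads) lies 19 mm behind it (grasp_offset is the distance from the TCP to the grasp point, in m); x points along the fingers, z is the direction in which the jaws open and shut, and the axes are right-handed (so a half turn about x gives the same grasp; the last joint's range is limited). The gripper opens to 85 mm and grips with 20 to 120 N. Pads are 22 mm wide; open, the fingers measure 114 mm over their backs; the gripper's body (76 mm by 85 mm) begins 54 mm behind the grasp point. The pads swing forward as they close: fully open they stand 13 mm farther back than shut.
Start: joints at [1.128, 0.423, 1.63, -0, 1.089, -0.019], TCP at [0.257, 0.57, 0.231] pointing down, gripper open.
Joint ranges: [-3, 3], [-0.9, 2.11], [0.09, 2.58], [-1.31, 4.45], [0.11, 2.69], [-2.54, 2.54]. Speed limits (rad/s): [2.39, 2.39, 3.01, 3.14, 3.14, 3.14].

## Interface

Orientations are given as [roll, pitch, yaw] about the fixed x, y, z axes, in that order (R = Rz(yaw) Ry(pitch) Rx(roll)).
In Python, from station import * gives the robot as it stands.
- The arm moves only by the shell command python3 -m handwheel 'ROWS' [FORCE]. ROWS is text: rows parted by semicolons, each of 7 numbers parted by spaces: the shift along the world's x, y, z in cm, then the turn, a rotation vector about the world's x, y, z in degrees, then the finger opening in cm, from 0 to 8.54. A call has 1 to 12 rows; each row shifts and turns the commanded pose from where the row before left it; what a row does not reach is not made up. A row lasts 1/8 s, in which the tool goes at most 62.5 mm and 10.7 degrees, less where a joint would pass 70% of its speed; a pose out of reach is approached as far as the arm can. A call with a gripper value outside its range is refused whole. The fingers move at their own pace and stop on an object; FORCE is the grip in N (left out, the last holds). Time passes only in rows, so rows that do not move let the fingers close. It gives the time, the measured TCP pose, the force and the opening at its end, in the units of the state.
- sense(): the state, without advancing time (a new reading comes with each control period).
- snapshot(name): name is "scene" or "top" or "wrist"; returns a dict with "frame" (400x640x3 uint8, blue, green, red), "fx", "fy", "cx", "cy" (pixels), "T" (4x4, takes a point from camera to world coordinates). Camera axes: x right, y down, z forward; pixel columns grow to the right and rows downward; lengths in m; the calibration is good to about 2 mm. A picture is of the moment at which its call begins. There is no depth.
- job_done(): hands the job in, once; it reports no verdict.
The state is a dict: "time": time; "q": joint angles; "joint_velocities": joint speeds; "joint_efforts": joint torques, N m; "tcp_pos": TCP position; "orientation": TCP orientation; "force": force on the tool from outside, world axes, zero at the start; "moment": the same for the moment, N m; "opening": finger opening in m.
Only numpy, scipy, OpenCV 4.12 (cv2) and the standard library are available. Lean on these libraries where they do the work, as an engineer would, in place of code of your own. Each camera call takes 0.05 s, during which the arm holds its last target.

## Task

Make up two kits: in the green-tabbed tray, the terracotta jar in the well beside the tab, the chequered scale bar in the middle well and the white specimen box in the last well; in the orange-tabbed tray, the dark grey loom weight (thick ring) beside the tab and the silver loupe in the middle, its last well left empty. Set each down upright and flat on its well's floor without dropping it, and leave the cream loom weight and the blue box where they are.

Things in the scene. Friction and masses are not known exactly. Their poses are not given: they have to be found in the camera images.
- green_tray: The kit tray with the green tab. Fixed, black rims, pale grey floor, 220 x 112 mm; rims and two cross walls 4 mm thick, tops 16 mm above the table. Three wells in a row along x, each 68 (x) by 104 mm (y) inside, centred at x = -72, 0, +72 mm, y = 0, floor 4 mm above the table. Origin: centre of the underside; z up. The tab, 24 x 90 mm, sticks out of the -x end: the well at x = -72 mm is beside it.
- orange_tray: The kit tray with the orange tab. Fixed, black rims, pale grey floor, 220 x 112 mm; rims and two cross walls 4 mm thick, tops 16 mm above the table. Three wells in a row along x, each 68 (x) by 104 mm (y) inside, centred at x = -72, 0, +72 mm, y = 0, floor 4 mm above the table. Origin: centre of the underside; z up. The tab, 24 x 90 mm, sticks out of the -x end: the well at x = -72 mm is beside it.
- jar: Small terracotta-coloured jar, solid, standing: round belly 40 mm in diameter from 9 to 28 mm up, neck 26 mm wide at 35 mm, rim 33 mm, 45 mm high, foot 30 mm, about 100 g. Origin: centre of the underside; z up.
- scale_bar: Photographic scale bar: a block chequered black and white, 64 mm (x) by 20 mm (y), 28 mm high, about 60 g. Origin: centre of the underside; x along its length, z up.
- white_box: White square specimen box, solid and shut, 46 x 46 mm and 34 mm high, about 80 g, with a black foam inset and a cream bone splinter showing in its top. Origin: centre of the underside; x and y along its sides, z up.
- dark_ring: Dark grey annular loom weight (a plain thick ring of fired clay lying flat), 44 mm outer diameter, 16 mm hole, 32 mm high, about 110 g. Origin: centre of the underside; z along the hole, up.
- loupe: Stand loupe: silver metal cylinder, 38 mm in diameter, 36 mm high, with a black band near its foot and a pale blue lens in its top, about 70 g. Origin: centre of the underside; z up.
- cream_ring: Not part of any kit; stays. Cream-coloured annular loom weight (a plain thick ring of fired clay lying flat), 44 mm outer diameter, 16 mm hole, 32 mm high, about 110 g. Origin: centre of the underside; z along the hole, up.
- blue_box: Not part of any kit; stays. Blue square specimen box, solid and shut, 46 x 46 mm and 34 mm high, about 80 g, with a black foam inset and a cream bone splinter showing in its top. Origin: centre of the underside; x and y along its sides, z up.

How it is judged:
At the end, for the whole second after the job is handed in: Each kit thing rests in its own well: origin within 27 mm along and 45 mm across the tray of the well centre (anywhere in the well), under 8 mm above the tray underside, upright within 0.12 rad, at rest. Cream ring and blue box upright, within 30 mm of their start (x of jar in the frame of green_tray between -0.099 and -0.045 m and y of jar in the frame of green_tray between -0.045 and 0.045 m and z of jar in the frame of green_tray between 0 and 0.008 m and angle between each of jar, scale_bar, white_box, dark_ring, loupe, cream_ring, blue_box's own z axis and vertical below 0.12 rad and linear speed of each of jar, scale_bar, white_box, dark_ring, loupe below 0.02 m/s and angular speed of each of jar, scale_bar, white_box, dark_ring, loupe below 0.2 rad/s and x of scale_bar in the frame of green_tray between -0.027 and 0.027 m and y of scale_bar in the frame of green_tray between -0.045 and 0.045 m and z of scale_bar in the frame of green_tray between 0 and 0.008 m and x of white_box in the frame of green_tray between 0.045 and 0.099 m and y of white_box in the frame of green_tray between -0.045 and 0.045 m and z of white_box in the frame of green_tray between 0 and 0.008 m and x of dark_ring in the frame of orange_tray between -0.099 and -0.045 m and y of dark_ring in the frame of orange_tray between -0.045 and 0.045 m and z of dark_ring in the frame of orange_tray between 0 and 0.008 m and x of loupe in the frame of orange_tray between -0.027 and 0.027 m and y of loupe in the frame of orange_tray between -0.045 and 0.045 m and z of loupe in the frame of orange_tray between 0 and 0.008 m and distance of each of cream_ring, blue_box from where it was at the start of the episode below 0.03 m); the robot touches nothing.
It fails at once if one of the five kit things is dropped: it falls, untouched by the fingers, faster than 0.8 m/s (a free fall of about 33 mm) ((linear speed of jar above 0.8 m/s and contact force between the fingers and jar below 0.05 N) or (linear speed of scale_bar above 0.8 m/s and contact force between the fingers and scale_bar below 0.05 N) or (linear speed of white_box above 0.8 m/s and contact force between the fingers and white_box below 0.05 N) or (linear speed of dark_ring above 0.8 m/s and contact force between the fingers and dark_ring below 0.05 N) or (linear speed of loupe above 0.8 m/s and contact force between the fingers and loupe below 0.05 N)).
It also fails if it takes over 115 s, if anything falls off the work surface, if the arm or the gripper's body presses on something with over 40 N, if the wrist force passes 120 N, or if a joint passes its speed limit or range.

## Working session

There is one attempt and no reset: what is moved stays moved. The work goes in short steps, Python scripts to look and compute and a shell command to move; the robot and the scene stay as the last step left them, time stands still between calls to the robot, and variables do not carry over. Pictures are saved under pics/ and viewed, and the job is handed in when it is done.

```bash
mkdir -p pics; ls
python3 - <<'E'
from station import *
import cv2
s=sense(); print(s)
for n in("scene","top","wrist"):
    d=snapshot(n); cv2.imwrite(f"pics/{n}0.png",d["frame"]); print(n,d["fx"],d["fy"],d["cx"],d["cy"],d["T"])
E
```

```text
pics
{'time': 0.0, 'q': array([ 1.12802237e+00,  4.23877593e-01,  1.63070172e+00,  5.47410568e-06,
        1.08860886e+00, -1.89716657e-02]), 'joint_velocities': array([ 0.00073602, -0.00094188, -0.00107173, -0.00014038, -0.00136307,
       -0.00052751]), 'joint_efforts': array([-2.04698932e-03, -5.57391536e+01, -2.81741148e+01, -1.99471410e-04,
        7.32629414e-03, -5.26443358e-06]), 'tcp_pos': array([0.25673789, 0.56922079, 0.23051814]), 'orientation': array([ 3.1195838 ,  1.5692008 , -2.01661001]), 'force': array([-0.40213417,  0.57360998, -0.26623925]), 'moment': array([-0.07075239,  0.06467955, -0.00345813]), 'opening': 0.08573012044463454}
scene 367.6479815895761 367.6479815895761 321.14573330731264 198.89908013262593 [[ 0.41918872  0.52656338 -0.73960248  1.13942142]
 [ 0.90777217 -0.25670964  0.33173761 -0.23563106]
 [-0.01518221 -0.81045121 -0.58560937  0.47390342]
 [ 0.          0.          0.          1.        ]]
top 480.6445951881545 480.6445951881545 329.34626206374406 196.9204557583947 [[-0.00734016 -0.99422074  0.10710386  0.46293439]
 [-0.9999186   0.00841538  0.00959055  0.00313267]
 [-0.01043644 -0.10702475 -0.99420158  0.9926197 ]
 [ 0.          0.          0.          1.        ]]
wrist 358.3096979832514 358.3096979832514 321.4419433880391 207.58713551644976 [[ 0.41071075  0.87749897  0.24761307  0.19272776]
 [ 0.91176411 -0.39476842 -0.11333181  0.59865028]
 [-0.00169872  0.27231131 -0.9622077   0.37184203]
 [ 0.          0.          0.          1.        ]]
```

View pics/top0.png

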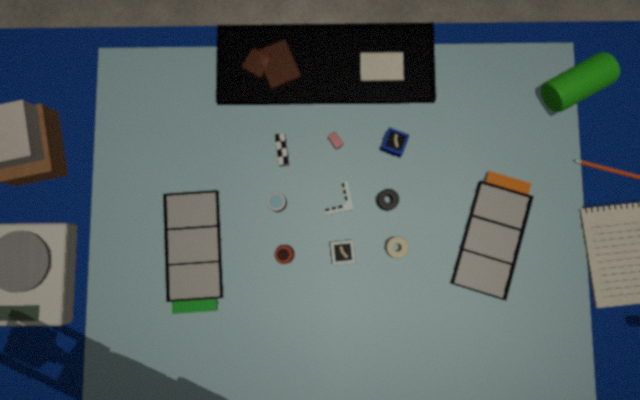

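View pics/scene0.png

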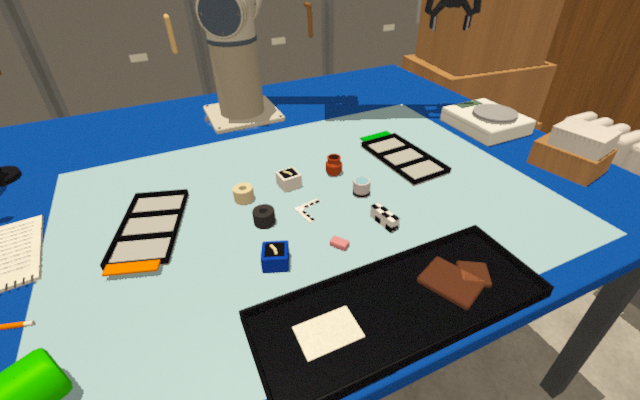

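View pics/wrist0.png

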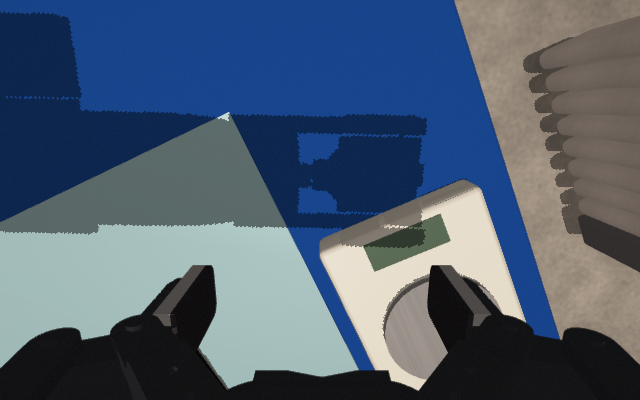

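The top view (about 2 mm/px) shows everything. The green tray is near (193,246) with its tab toward the robot, and the orange tray is near (493,238) with its tab away from it. The kit things are between x=270 and x=410. I'll enlarge.

Run:
```python
import cv2
f=cv2.imread("pics/top0.png")
def crop(n,x,y,w,h,k):
    c=cv2.resize(f[y:y+h,x:x+w],None,fx=k,fy=k,interpolation=cv2.INTER_CUBIC)
    for i in range(0,w,10): cv2.line(c,(i*k,0),(i*k,5 if i%50 else 14),(0,0,255),1)
    for i in range(0,h,10): cv2.line(c,(0,i*k),(5 if i%50 else 14,i*k),(0,0,255),1)
    cv2.imwrite(f"pics/{n}.png",c)
crop("c1",260,120,160,150,5/1 and 4,)
crop("c2",150,180,90,140,4)
crop("c3",440,165,110,140,4)
```

```text
(no output)
```

View pics/c1.png

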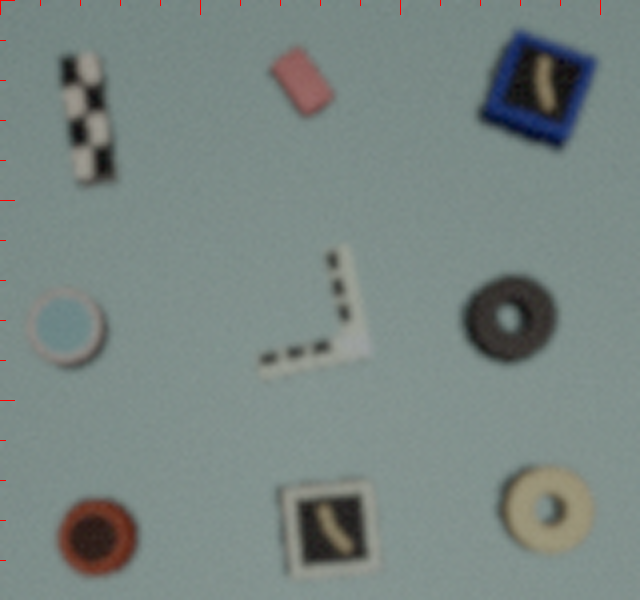

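View pics/c2.png

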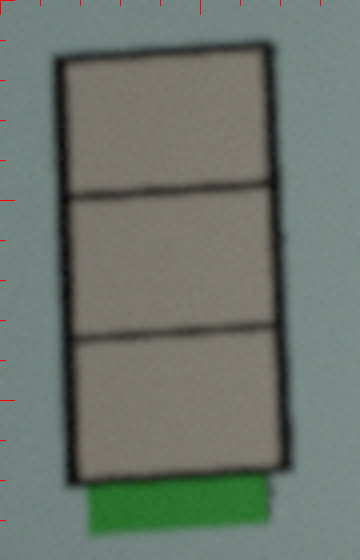

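View pics/c3.png

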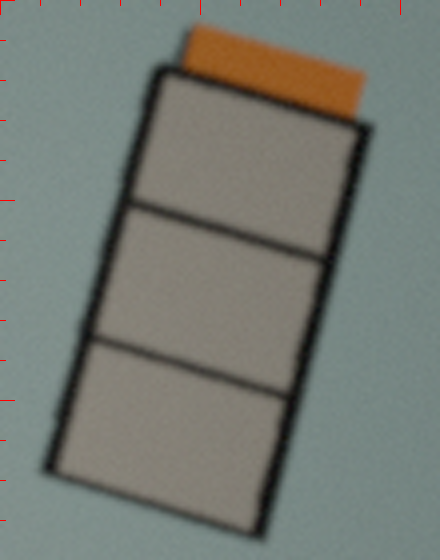

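```bash
cat > h.py <<'E'
from station import *
import numpy as np
def ray(d,p,z):
    T=np.array(d["T"]);v=T[:3,:3]@np.array([(p[0]-d["cx"])/d["fx"],(p[1]-d["cy"])/d["fy"],1])
    o=T[:3,3];return (o+v*(z-o[2])/v[2])[:2]
def rot(o):
    from scipy.spatial.transform import Rotation as R
    return R.from_euler("xyz",o)
E
python3 - <<'E'
from h import *
from h import np
np.set_printoptions(precision=4,suppress=True)
d=snapshot("top")
o=np.array([260,120])
def P(x,y,z,o=o): return ray(d,(o[0]+(x)/4,o[1]+(y)/4),z)
for n,ps,z in [("bar",[(64,57),(99,53),(113,178),(79,182)],.028),("white",[(283,487),(370,482),(375,568),(293,574)],.034),("blue",[(517,33),(595,62),(562,147),(490,118)],.034),
  ("loupe",[(66,326)],.036),("jar",[(96,536)],.045),("dark",[(512,317)],.032),("cream",[(548,508)],.032)]:
    w=np.array([P(*p,z) for p in ps]); print(n,w.mean(0)); 
    if len(w)==4:
        e=np.roll(w,-1,0)-w; print("  sides",np.linalg.norm(e,axis=1),"ang",np.degrees(np.arctan2(e[:,1],e[:,0])))
for n,ps,o2 in [("green",[(56,58),(270,44),(290,467),(71,484)],(150,180)),("orange",[(158,66),(370,127),(262,537),(46,470)],(440,165))]:
    w=np.array([P(*p,.016,o2) for p in ps]);e=np.roll(w,-1,0)-w
    print(n,w.mean(0),np.linalg.norm(e,axis=1),np.degrees(np.arctan2(e[:,1],e[:,0])))
s=sense();print(rot(s["orientation"]).as_matrix(), s["time"])
E
```

```text
bar [0.6655 0.1081]
  sides [0.018  0.0654 0.0174 0.0654] ang [ -83.9124 -173.5898   96.2734    6.9657]
white [ 0.4564 -0.013 ]
  sides [0.0433 0.0424 0.0406 0.0431] ang [ -87.1538 -177.3759   93.7448    6.1463]
blue [ 0.6761 -0.1221]
  sides [0.0422 0.0471 0.0391 0.0462] ang [-111.4703  157.8722   67.0857  -18.3818]
loupe [0.5577 0.1182]
jar [0.4533 0.102 ]
dark [ 0.5607 -0.1053]
cream [ 0.4653 -0.1212]
green [0.472 0.29 ] [0.1101 0.214  0.1101 0.2154] [ -86.7258 -176.3009   94.0023    3.7015]
orange [ 0.4791 -0.3156] [0.111  0.2145 0.1113 0.2132] [-106.8915  162.5708   72.4213  -17.5009]
[[-0.0004 -0.9115  0.4112]
 [-0.0009  0.4112  0.9115]
 [-1.      0.     -0.001 ]] 0.2
```

All positions are plausible: sides come out within about 6% of nominal because of rim blur, and all are within reach. The trays' yaw is green +3.7° and orange 162.5°. The jar is first, with the jaws turned to 93.7° so they lie along the tray's y.

```bash
python3 -m handwheel '2 -4.6 0 0 0 2.8 8.5;2 -4.6 0 0 0 2.8 8.5;2 -4.6 0 0 0 2.8 8.5;2 -4.6 0 0 0 2.8 8.5;2 -4.6 0 0 0 2.8 8.5;2 -4.6 0 0 0 2.8 8.5;2 -4.6 0 0 0 2.8 8.5;2 -4.6 0 0 0 2.8 8.5;2 -4.6 0 0 0 2.8 8.5;1.6 -5.3 0 0 0 2.8 8.5;0 0 -5 0 0 0 8.5;0 0 0 0 0 0 8.5' 40
python3 - <<'E'
from h import *
import cv2
d=snapshot("wrist"); cv2.imwrite("pics/w1.png",d["frame"]); s=sense(); print(s["tcp_pos"],rot(s["orientation"]).as_matrix()[:,[0,2]])
np.savez("w1.npz",T=d["T"])
T=np.array(d["T"])
for X in [(.4533,.102,.045)]:
    c=np.linalg.inv(T)@np.array([*X,1]); print(c[0]/c[2]*d["fx"]+d["cx"],c[1]/c[2]*d["fy"]+d["cy"])
E
```

```text
time: 1.7
tcp_pos: [0.4505, 0.1016, 0.179]
orientation: [1.69, 1.564, -2.959]
force: [-0.4, 0.3, 0.8]
opening: 0.085
[0.4518213  0.10239104 0.18063276] [[-3.83579182e-03 -6.43850287e-02]
 [-7.02756024e-04  9.97925028e-01]
 [-9.99992396e-01 -4.54333713e-04]]
320.8565905842195 202.8708432611083
```

View pics/w1.png

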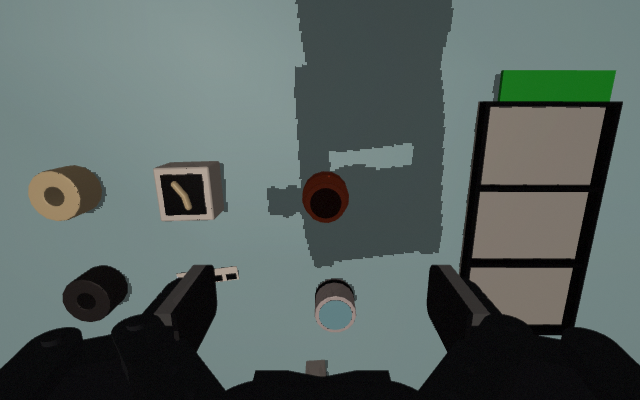

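The wrist view shows the jar's mouth at (325,203) against a predicted (321,203), about 3 mm off along y. It sits midway between the fingers, so I descend.

```bash
python3 -m handwheel '.15 .2 -4 0 0 0 8.5;0 0 -4 0 0 0 8.5;0 0 -4 0 0 0 8.5;0 0 -3 0 0 0 8.5;0 0 -1.5 0 0 0 8.5;0 0 -.8 0 0 0 8.5;0 0 0 0 0 0 8.5;0 0 0 0 0 0 8.5'
python3 - <<'E'
from h import *
import cv2
d=snapshot("wrist"); cv2.imwrite("pics/w2.png",d["frame"]);d=snapshot("scene"); cv2.imwrite("pics/s2.png",cv2.resize(d["frame"][100:260,240:460],None,fx=3,fy=3))
E
```

```text
time: 2.75
tcp_pos: [0.4552, 0.1049, 0.0092]
orientation: [-1.443, 1.569, 0.193]
force: [0.3, 0.5, 0.1]
opening: 0.0849
```

View pics/w2.png

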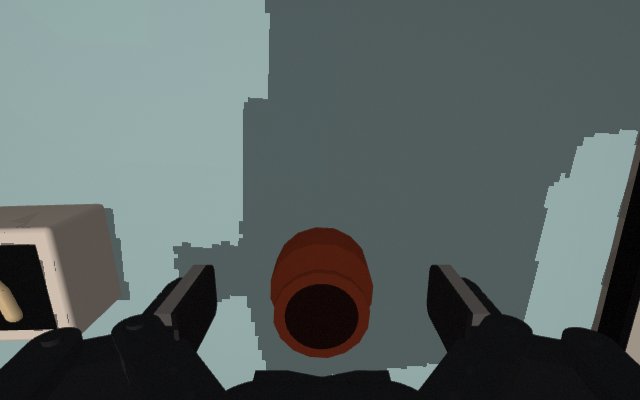

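View pics/s2.png

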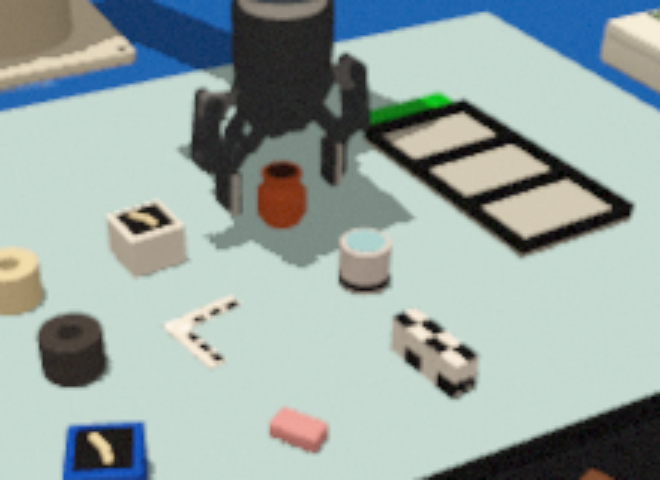

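The jar at (321,300) lies exactly between the fingers. The tips are still high, so I lower 7 mm and close.

```bash
python3 -m handwheel '0 0 -.7 0 0 0 8.5;0 0 0 0 0 0 6;0 0 0 0 0 0 5;0 0 0 0 0 0 4;0 0 0 0 0 0 3.5;0 0 0 0 0 0 3.5;0 0 0 0 0 0 3.5;0 0 .6 0 0 0 3.5;0 0 1 0 0 0 3.5;0 0 1.5 0 0 0 3.5' 40
python3 - <<'E'
from h import *
import cv2
d=snapshot("wrist"); cv2.imwrite("pics/w3.png",d["frame"])
E
```

```text
time: 4.1
tcp_pos: [0.4543, 0.1047, 0.033]
orientation: [1.7, 1.57, -2.947]
force: [0.0, 0.0, -1.3]
opening: 0.0387
```

View pics/w3.png

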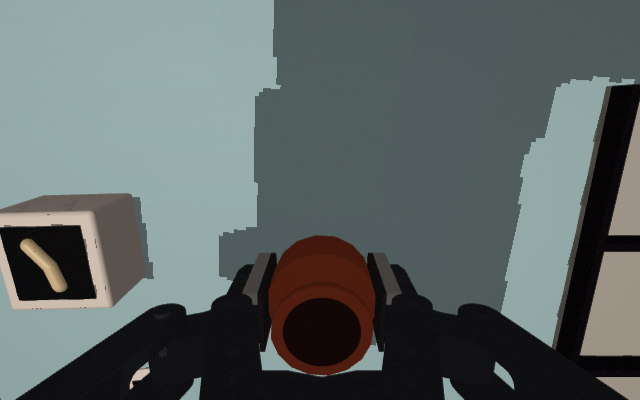

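Jar held (opening 38.7 mm, weight felt is about 1.3 N). I carry it to the tab well of the green tray at (0.400, 0.285).

```bash
python3 -m handwheel '0 0 3 0 0 0 3.5;-.9 3 1 0 0 0 3.5;-.9 3 0 0 0 0 3.5;-.9 3 0 0 0 0 3.5;-.9 3 0 0 0 0 3.5;-.9 3 0 0 0 0 3.5;-.9 3 0 0 0 0 3.5;0 0 -1 0 0 0 3.5;0 0 -1 0 0 0 3.5;0 0 0 0 0 0 3.5'
python3 - <<'E'
from h import *
import cv2
d=snapshot("wrist"); cv2.imwrite("pics/w4.png",d["frame"]);d=snapshot("top"); cv2.imwrite("pics/t4.png",cv2.resize(d["frame"][170:320,130:310],None,fx=4,fy=4))
E
```

```text
time: 5.4
tcp_pos: [0.3999, 0.2834, 0.0514]
orientation: [2.131, 1.568, -2.517]
force: [-0.8, -0.3, -0.9]
opening: 0.0386
```

View pics/w4.png

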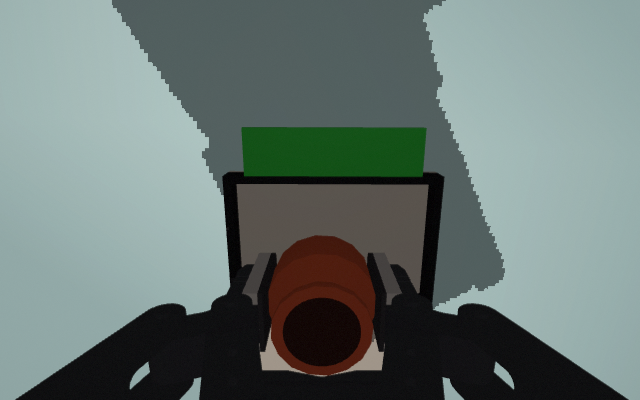

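View pics/t4.png

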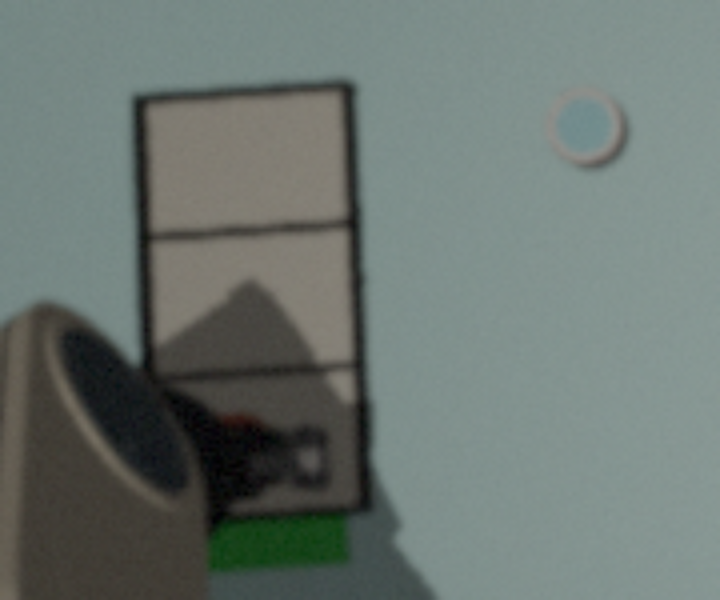

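Run:
```python
from h import *
d=snapshot("wrist")
for p in [(224,174),(443,174)]: print(ray(d,p,.016))
for p in [(242,128),(426,128)]: print(ray(d,p,.004))
print(sense()["tcp_pos"])
```

```text
[0.36614263 0.23354632]
[0.35908438 0.3430358 ]
[0.34382851 0.23989526]
[0.33771937 0.3347643 ]
[0.40071623 0.28406649 0.05228447]
```

The wrist view puts the tray 5 mm further in +y than the top camera did. I shift by 0.5 cm and lower.

```bash
python3 -m handwheel '0 .5 -1.5 0 0 0 3.5;0 0 -1.5 0 0 0 3.5;0 0 -.8 0 0 0 3.5;0 0 -.4 0 0 0 3.5;0 0 -.2 0 0 0 3.5;0 0 0 0 0 0 3.5;0 0 0 0 0 0 3.5'
python3 - <<'E'
from h import *
s=sense();print(s["tcp_pos"],s["force"])
E
```

```text
time: 6.42
tcp_pos: [0.4007, 0.2898, 0.0086]
orientation: [-1.063, 1.57, 0.573]
force: [-0.4, -0.3, -0.2]
opening: 0.0389
[0.40069093 0.28982799 0.00862242] [-0.40858143 -0.3482549  -0.23071834]
```

```bash
python3 -m handwheel '0 0 -.1 0 0 0 3.5;0 0 -.1 0 0 0 3.5;0 0 0 0 0 0 3.5'
python3 -m handwheel '0 0 -.05 0 0 0 3.5;0 0 0 0 0 0 3.5'
```

```text
time: 6.8
tcp_pos: [0.4005, 0.2897, 0.0063]
orientation: [2.388, 1.571, -2.259]
force: [-1.2, 0.1, -0.6]
opening: 0.0388
time: 7.05
tcp_pos: [0.4005, 0.2897, 0.0058]
orientation: [1.845, 1.571, -2.803]
force: [0.0, 0.8, -0.8]
opening: 0.0389
```

```bash
python3 -m handwheel '0 0 -.1 0 0 0 3.5;0 0 0 0 0 0 3.5'
python3 -m handwheel '0 0 0 0 0 0 4.5;0 0 0 0 0 0 5.2;0 0 0 0 0 0 5.8;0 0 0 0 0 0 5.8'
python3 - <<'E'
from h import *
import cv2
d=snapshot("wrist"); cv2.imwrite("pics/w5.png",d["frame"])
E
```

```text
time: 7.3
tcp_pos: [0.4005, 0.2897, 0.0055]
orientation: [-1.122, 1.571, 0.514]
force: [-2.2, -0.9, 10.0]
opening: 0.0386
time: 7.8
tcp_pos: [0.4005, 0.2897, 0.0047]
orientation: [2.276, 1.571, -2.372]
force: [0.2, -0.5, 0.6]
opening: 0.058
```

View pics/w5.png

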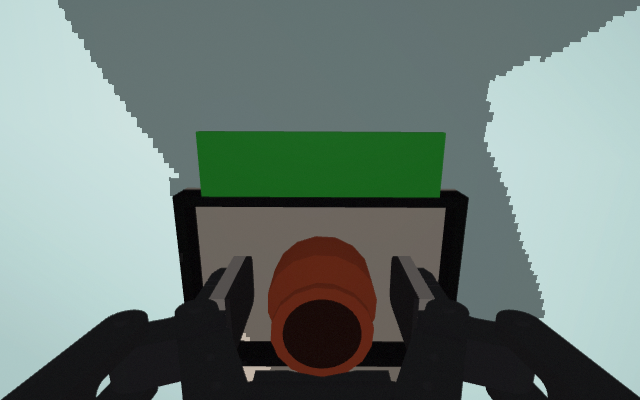

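The jar stands upright, and the 10 N push showed floor contact. I retreat and go over the white box.

```bash
python3 -m handwheel '0 0 2 0 0 0 5.8;0 0 4 0 0 0 5.8;0 0 4 0 0 0 7;.9 -5 2 0 0 0 8.5;.9 -5 0 0 0 0 8.5;.9 -5 0 0 0 0 8.5;.9 -5 0 0 0 0 8.5;1 -5 0 0 0 0 8.5;1 -5 0 0 0 0 8.5;0 0 0 0 0 0 8.5;0 0 0 0 0 0 8.5'
python3 - <<'E'
from h import *
import cv2
d=snapshot("wrist"); cv2.imwrite("pics/w6.png",d["frame"]);s=sense()
print(s["tcp_pos"],rot(s["orientation"]).as_matrix()[:,[0,2]])
np.savez("w6.npz",**{k:d[k] for k in("T","fx","fy","cx","cy")})
E
```

```text
time: 9.22
tcp_pos: [0.4561, -0.0102, 0.1247]
orientation: [1.232, 1.57, 2.867]
force: [-0.2, 0.7, 1.1]
opening: 0.0848
[ 0.45603972 -0.00970419  0.12467781] [[-6.33686140e-04 -6.51859091e-02]
 [ 1.72225181e-04  9.97873114e-01]
 [-9.99999784e-01  2.13166331e-04]]
```

View pics/w6.png

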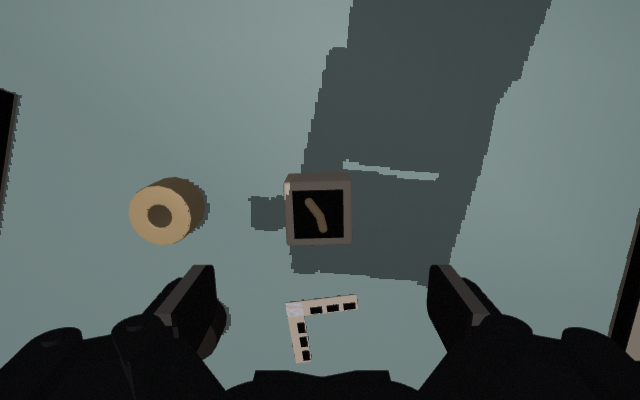

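The white box's top spans (286,184) to (352,243), centre (319,213), and is square to the jaws.

Run:
```python
from h import *
d=np.load("w6.npz")
w=np.array([ray(d,p,.034) for p in [(286,184),(350,181),(352,243),(288,245)]]);e=np.roll(w,-1,0)-w
print(w.mean(0),np.linalg.norm(e,axis=1),np.degrees(np.arctan2(e[:,1],e[:,0])))
```

```text
[ 0.45604717 -0.01101135] [0.04226984 0.0437288  0.04434928 0.0431308 ] [  96.42435453    6.74666276  -84.39747492 -176.0058989 ]
```

```bash
python3 -m handwheel '0 -.1 -4 0 0 1 8.5;0 0 -4 0 0 0 8.5;0 0 -2.5 0 0 0 8.5;0 0 -1 0 0 0 8.5;0 0 -.5 0 0 0 8.5;0 0 0 0 0 0 6.5;0 0 0 0 0 0 5.5;0 0 0 0 0 0 4.5;0 0 0 0 0 0 4;0 0 0 0 0 0 4;0 0 0 0 0 0 4' 40
python3 -m handwheel '0 0 .5 0 0 0 4;0 0 1.5 0 0 0 4;0 0 2 0 0 0 4;0 0 2 0 0 0 4;0 0 0 0 0 0 4'
python3 - <<'E'
from h import *
import cv2
d=snapshot("wrist"); cv2.imwrite("pics/w7.png",d["frame"])
E
```

```text
time: 10.65
tcp_pos: [0.4571, -0.0113, 0.0057]
orientation: [-1.646, 1.569, 0.007]
force: [-0.5, 0.5, 6.5]
opening: 0.0454
time: 11.28
tcp_pos: [0.4578, -0.0114, 0.0667]
orientation: [-1.706, 1.567, -0.053]
force: [-0.3, -1.6, -0.8]
opening: 0.0455
```

View pics/w7.png

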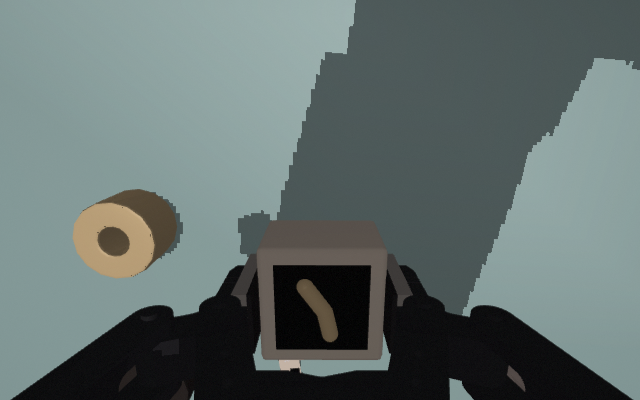

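White box held square. On to the last green well at (0.544, 0.298).

```bash
python3 -m handwheel '1.2 4.4 0 0 0 -1 4;1.2 4.4 0 0 0 0 4;1.2 4.4 0 0 0 0 4;1.2 4.4 0 0 0 0 4;1.2 4.4 0 0 0 0 4;1.3 4.4 0 0 0 0 4;1.3 4.4 0 0 0 0 4;0 0 -1 0 0 0 4;0 0 0 0 0 0 4;0 0 0 0 0 0 4'
python3 - <<'E'
from h import *
import cv2
d=snapshot("wrist"); cv2.imwrite("pics/w8.png",d["frame"]);s=sense()
print(s["tcp_pos"],rot(s["orientation"]).as_matrix()[:,[0,2]])
np.savez("w8.npz",**{k:d[k] for k in("T","fx","fy","cx","cy")})
E
```

```text
time: 12.58
tcp_pos: [0.5416, 0.2953, 0.0542]
orientation: [2.038, 1.569, -2.61]
force: [-0.7, 0.6, -0.4]
opening: 0.0454
[0.54203205 0.29547665 0.05455089] [[-1.09441838e-03 -6.36844284e-02]
 [-6.37211618e-04  9.97969926e-01]
 [-9.99999198e-01 -5.66221076e-04]]
```

View pics/w8.png

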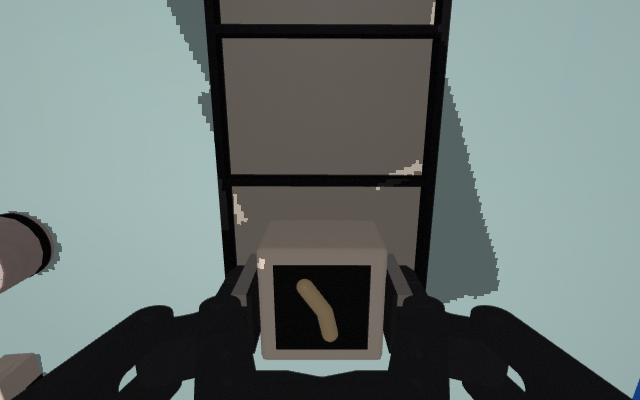

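The tray's rims show at columns 222/432 near row 200 and the near cross wall at row 181.

Run:
```python
from h import *
d=np.load("w8.npz")
for p in [(328,180),(330,31),(215,105),(441,100)]: print(p,ray(d,p,.016))
```

```text
(328, 180) [0.50735811 0.29728897]
(330, 31) [0.43821688 0.29339679]
(215, 105) [0.47422613 0.24041116]
(441, 100) [0.46492395 0.34868189]
```

```bash
python3 -m handwheel '.2 .3 -1.5 0 0 0 4;0 0 -1.4 0 0 0 4;0 0 -.7 0 0 0 4;0 0 -.4 0 0 0 4;0 0 -.2 0 0 0 4;0 0 0 0 0 0 4;0 0 0 0 0 0 4'
python3 -m handwheel '0 0 -.1 0 0 0 4;0 0 0 0 0 0 4'
```

```text
time: 13.5
tcp_pos: [0.5447, 0.2998, 0.0131]
orientation: [-1.199, 1.57, 0.437]
force: [0.6, 0.6, -1.0]
opening: 0.0455
time: 13.75
tcp_pos: [0.5445, 0.2997, 0.0119]
orientation: [-1.131, 1.571, 0.505]
force: [-0.3, -0.8, -0.6]
opening: 0.0453
```

```bash
python3 -m handwheel '0 0 -.1 0 0 0 4;0 0 0 0 0 0 4'
python3 -m handwheel '0 0 -.1 0 0 0 4;0 0 0 0 0 0 4'
```

```text
time: 14.0
tcp_pos: [0.5444, 0.2997, 0.0107]
orientation: [2.051, 1.571, -2.597]
force: [0.1, 1.8, -1.5]
opening: 0.0453
time: 14.25
tcp_pos: [0.5445, 0.2997, 0.0098]
orientation: [-1.939, 1.571, -0.303]
force: [0.2, 0.6, -0.9]
opening: 0.0456
```

```bash
python3 -m handwheel '0 0 -.1 0 0 0 4;0 0 0 0 0 0 4'
python3 -m handwheel '0 0 0 0 0 0 5;0 0 0 0 0 0 6;0 0 0 0 0 0 6.2;0 0 0 0 0 0 6.2'
python3 - <<'E'
from h import *
import cv2
d=snapshot("wrist"); cv2.imwrite("pics/w9.png",d["frame"])
E
```

```text
time: 14.5
tcp_pos: [0.5445, 0.2997, 0.0097]
orientation: [-1.555, 1.571, 0.081]
force: [-2.6, -1.4, 8.4]
opening: 0.0454
time: 15.0
tcp_pos: [0.5445, 0.2997, 0.0087]
orientation: [2.019, 1.571, -2.629]
force: [-0.1, 0.4, 0.4]
opening: 0.0621
```

View pics/w9.png

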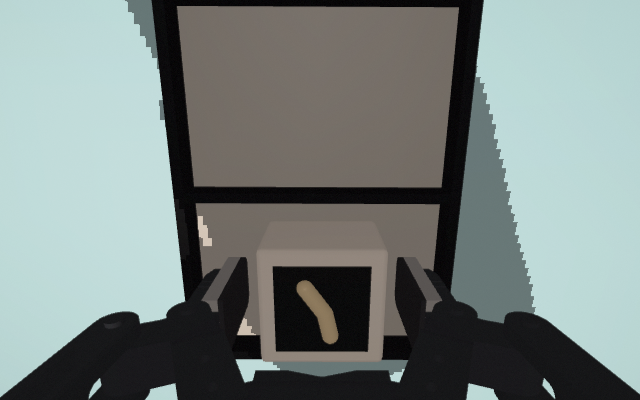

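The box sits flat in the last well (contact 8 N). Next is the scale bar.

```bash
python3 -m handwheel '0 0 2 0 0 0 6.2;0 0 4 0 0 0 6.2;0 0 4 0 0 0 7;2.4 -3.8 1 0 0 1 8.5;2.4 -3.8 0 0 0 1 8.5;2.4 -3.8 0 0 0 1 8.5;2.4 -3.8 0 0 0 0 8.5;2.4 -3.8 0 0 0 0 8.5;0 0 0 0 0 0 8.5;0 0 0 0 0 0 8.5'
python3 - <<'E'
from h import *
import cv2
d=snapshot("wrist"); cv2.imwrite("pics/w10.png",d["frame"]);s=sense()
print(s["tcp_pos"],rot(s["orientation"]).as_matrix()[:,[0,2]])
np.savez("w10.npz",**{k:d[k] for k in("T","fx","fy","cx","cy")})
E
```

```text
time: 16.3
tcp_pos: [0.6643, 0.1099, 0.1197]
orientation: [-0.862, 1.57, 0.825]
force: [0.4, 0.5, 1.2]
opening: 0.0851
[0.66396113 0.11042288 0.11943616] [[-4.78919735e-05 -1.17450211e-01]
 [ 2.15219091e-04  9.93078748e-01]
 [-9.99999976e-01  2.19354433e-04]]
```

View pics/w10.png

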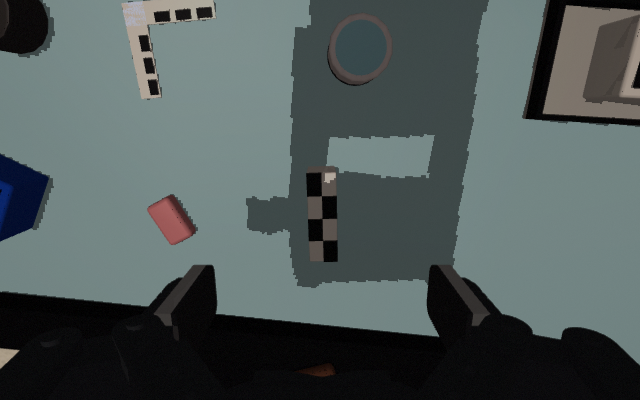

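The bar's top runs from (306,173) to (338,261), nearly square to the jaws.

Run:
```python
from h import *
d=np.load("w10.npz")
w=np.array([ray(d,p,.028) for p in [(306,173),(336,172),(338,261),(310,262)]]);e=np.roll(w,-1,0)-w
print(w.mean(0),np.linalg.norm(e,axis=1),np.degrees(np.arctan2(e[:,1],e[:,0])))
```

```text
[0.66754554 0.1119984 ] [0.01972548 0.06347747 0.01976531 0.06357592] [  98.64720631    8.62689864  -81.06745871 -171.40874622]
```

```bash
python3 -m handwheel '.3 .15 -4 0 0 2 8.5;0 0 -4 0 0 0 8.5;0 0 -2 0 0 0 8;0 0 -.8 0 0 0 7;0 0 -.4 0 0 0 6;0 0 0 0 0 0 5;0 0 0 0 0 0 4;0 0 0 0 0 0 3;0 0 0 0 0 0 2.2;0 0 0 0 0 0 1.5;0 0 0 0 0 0 1.5;0 0 0 0 0 0 1.5' 40
python3 -m handwheel '0 0 .5 0 0 0 1.5;0 0 1.5 0 0 0 1.5;0 0 2 0 0 0 1.5;0 0 2 0 0 0 1.5;0 0 0 0 0 0 1.5'
python3 - <<'E'
from h import *
import cv2
d=snapshot("wrist"); cv2.imwrite("pics/w11.png",d["frame"])
s=sense(); print(s["tcp_pos"])
E
```

```text
time: 17.85
tcp_pos: [0.6678, 0.1112, 0.0073]
orientation: [-1.656, 1.57, 0.067]
force: [-0.6, -1.2, 5.7]
opening: 0.0191
time: 18.48
tcp_pos: [0.6693, 0.1115, 0.0698]
orientation: [-1.576, 1.566, 0.147]
force: [0.0, 0.3, -0.6]
opening: 0.019
[0.66829141 0.11132513 0.06840672]
```

View pics/w11.png

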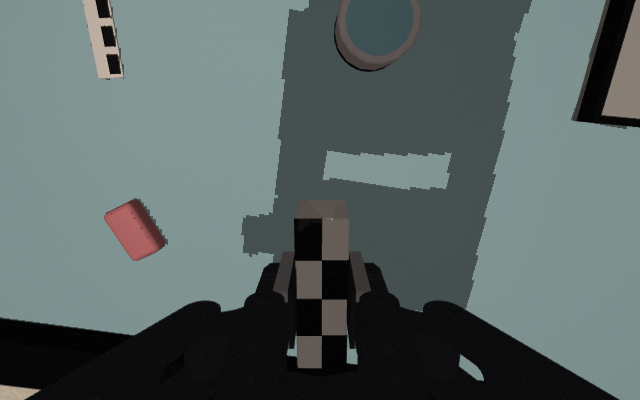

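Bar held centred. I carry it to the middle well while turning -95° so its length lies across the tray.

```bash
python3 -m handwheel '-1 1 1 0 0 -9.5 1.5;-2 1.9 1 0 0 -9.5 1.5;-2 1.9 0 0 0 -9.5 1.5;-2 1.9 0 0 0 -9.5 1.5;-2 1.9 0 0 0 -9.5 1.5;-2 1.9 0 0 0 -9.5 1.5;-2 1.9 0 0 0 -9.5 1.5;-2 1.9 0 0 0 -9.5 1.5;-2 1.9 0 0 0 -9.5 1.5;-2.6 2.2 0 0 0 -9.5 1.5;0 0 0 0 0 0 1.5;0 0 0 0 0 0 1.5'
python3 - <<'E'
from h import *
import cv2
d=snapshot("wrist"); cv2.imwrite("pics/w12.png",d["frame"]);s=sense()
z=rot(s["orientation"]).as_matrix()[:,2];print(s["tcp_pos"],np.degrees(np.arctan2(z[1],z[0])))
np.savez("w12.npz",**{k:d[k] for k in("T","fx","fy","cx","cy")})
E
```

```text
time: 20.02
tcp_pos: [0.4716, 0.2951, 0.0866]
orientation: [-2.194, 1.57, -2.127]
force: [-0.2, -0.2, -1.0]
opening: 0.0191
[0.47192033 0.29486312 0.0866484 ] 3.7933697473448937
```

View pics/w12.png

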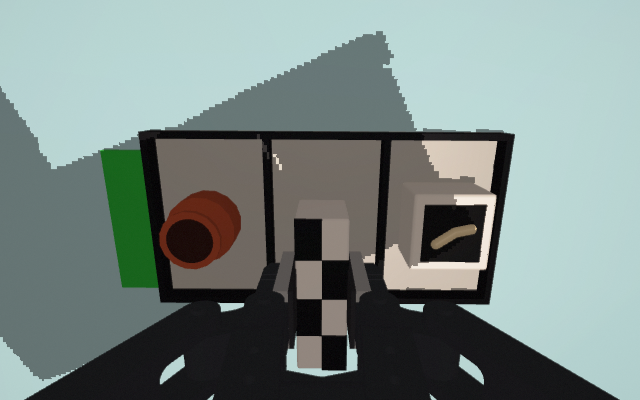

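The tray lies square below, with the cross walls at columns 268 and 386 (row 150) and the bar centred at 321.

Run:
```python
from h import *
d=np.load("w12.npz")
for p in [(268,160),(386,160),(326,136),(326,299)]: print(p,ray(d,p,.016))
```

```text
(268, 160) [0.43624928 0.33195011]
(386, 160) [0.50595104 0.33668896]
(326, 136) [0.46951841 0.34822247]
(326, 299) [0.47707956 0.24228525]
```

```bash
python3 -m handwheel '.15 0 -2 0 0 0 1.5;0 0 -2 0 0 0 1.5;0 0 -1.5 0 0 0 1.5;0 0 -.8 0 0 0 1.5;0 0 -.5 0 0 0 1.5;0 0 -.3 0 0 0 1.5;0 0 0 0 0 0 1.5;0 0 0 0 0 0 1.5'
python3 - <<'E'
from h import *
import cv2
d=snapshot("wrist"); cv2.imwrite("pics/w13.png",d["frame"])
d=snapshot("scene"); cv2.imwrite("pics/s13.png",cv2.resize(d["frame"][80:230,310:510],None,fx=4,fy=4))
E
```

```text
time: 21.08
tcp_pos: [0.4732, 0.2954, 0.0162]
orientation: [0.463, 1.57, 0.528]
force: [-1.0, -0.4, 0.1]
opening: 0.0191
```

View pics/w13.png

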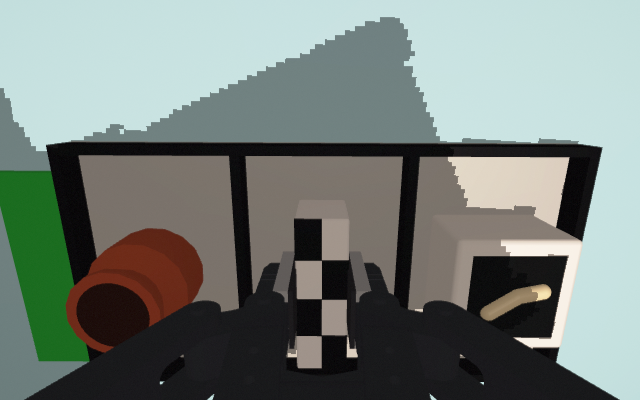

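View pics/s13.png

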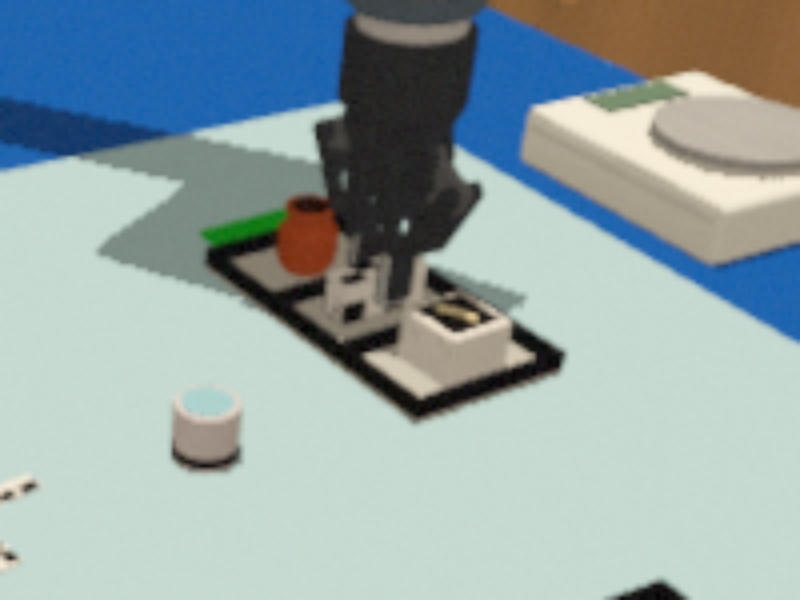

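Clear on both sides. I lower the last few millimetres.

```bash
python3 -m handwheel '0 0 -.2 0 0 0 1.5;0 0 -.1 0 0 0 1.5;0 0 0 0 0 0 1.5'
python3 -m handwheel '0 0 -.1 0 0 0 1.5;0 0 0 0 0 0 1.5'
python3 -m handwheel '0 0 -.1 0 0 0 1.5;0 0 0 0 0 0 1.5'
```

```text
time: 21.55
tcp_pos: [0.4729, 0.2951, 0.0127]
orientation: [-2.666, 1.571, -2.601]
force: [0.2, 0.1, 0.5]
opening: 0.0192
time: 21.8
tcp_pos: [0.4729, 0.2952, 0.0117]
orientation: [-2.697, 1.571, -2.632]
force: [-0.5, -0.1, -1.7]
opening: 0.0188
time: 22.05
tcp_pos: [0.4731, 0.2953, 0.0113]
orientation: [0.772, 1.571, 0.837]
force: [-1.4, -0.2, 5.0]
opening: 0.0197
```

Contact. I release only to 2.7 cm, because the fingers are in the 68 mm direction.

```bash
python3 -m handwheel '0 0 0 0 0 0 2.2;0 0 0 0 0 0 2.7;0 0 0 0 0 0 2.7;0 0 0 0 0 0 2.7'
python3 -m handwheel '0 0 1 0 0 0 2.7;0 0 2 0 0 0 2.7;0 0 3 0 0 0 2.7;0 0 4 0 0 0 2.7;0 0 0 0 0 0 2.7'
python3 - <<'E'
from h import *
import cv2
d=snapshot("wrist"); cv2.imwrite("pics/w14.png",d["frame"])
E
```

```text
time: 22.55
tcp_pos: [0.473, 0.2952, 0.0108]
orientation: [-2.661, 1.571, -2.596]
force: [0.1, 0.1, -0.5]
opening: 0.0271
time: 23.18
tcp_pos: [0.4753, 0.2966, 0.1153]
orientation: [0.469, 1.563, 0.534]
force: [-0.7, 0.0, 0.9]
opening: 0.0266
```

View pics/w14.png

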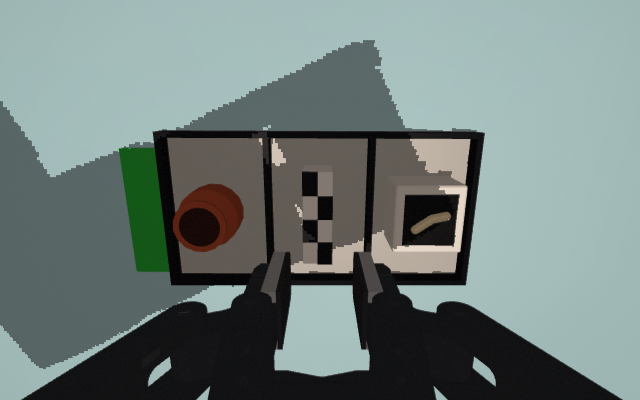

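The green kit is complete: jar (208,215), bar (317,217) and box (430,220), each in its well. Now the loupe, turning the jaws +68.7° to 72.5° for the orange tray.

```bash
python3 -m handwheel '1.2 -2.5 1 0 0 9.8 4;1.2 -2.5 0 0 0 9.8 6;1.2 -2.5 0 0 0 9.8 8.5;1.2 -2.5 0 0 0 9.8 8.5;1.2 -2.5 0 0 0 9.8 8.5;1.2 -2.5 0 0 0 9.8 8.5;1.2 -2.5 0 0 0 9.8 8.5;0 0 0 0 0 0 8.5;0 0 0 0 0 0 8.5'
python3 - <<'E'
from h import *
import cv2
d=snapshot("wrist"); cv2.imwrite("pics/w15.png",d["frame"]);s=sense()
z=rot(s["orientation"]).as_matrix()[:,2];print(s["tcp_pos"],np.degrees(np.arctan2(z[1],z[0])))
np.savez("w15.npz",**{k:d[k] for k in("T","fx","fy","cx","cy")})
E
```

```text
time: 24.35
tcp_pos: [0.5562, 0.1204, 0.1203]
orientation: [1.929, 1.569, -3.094]
force: [-0.0, 0.6, 0.9]
opening: 0.0846
[0.55622392 0.120718   0.12044942] 72.21707509625145
```

View pics/w15.png

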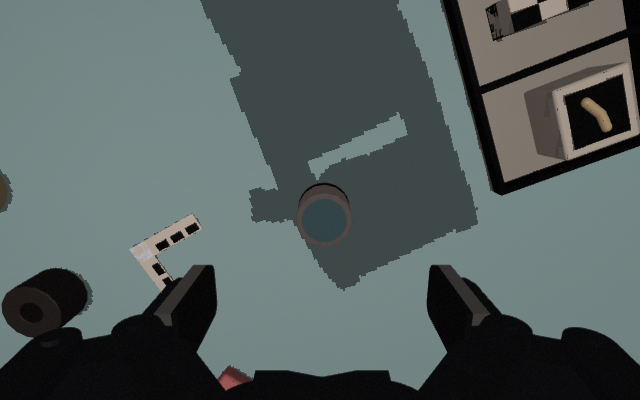

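Run:
```python
from h import *
d=np.load("w15.npz")
print(ray(d,(324,219),.036), "dark",ray(d,(32,312),.032))
```

```text
[0.55794159 0.12198818] dark [ 0.56177932 -0.10171527]
```

The lens centre at (324,219) gives (0.558, 0.122), consistent with the top view. I descend and grip.

```bash
python3 -m handwheel '.15 .1 -4 0 0 0 8.5;0 0 -4 0 0 0 8.5;0 0 -2.2 0 0 0 8.5;0 0 -.9 0 0 0 7.5;0 0 -.4 0 0 0 6.5;0 0 0 0 0 0 5.5;0 0 0 0 0 0 4.5;0 0 0 0 0 0 3.7;0 0 0 0 0 0 3.3;0 0 0 0 0 0 3.3;0 0 0 0 0 0 3.3' 40
python3 -m handwheel '0 0 .5 0 0 0 3.3;0 0 1.5 0 0 0 3.3;0 0 2 0 0 0 3.3;0 0 2 0 0 0 3.3;0 0 0 0 0 0 3.3'
python3 - <<'E'
from h import *
import cv2
d=snapshot("wrist"); cv2.imwrite("pics/w16.png",d["frame"])
s=sense(); print(s["tcp_pos"])
E
```

```text
time: 25.78
tcp_pos: [0.5591, 0.1213, 0.0069]
orientation: [-1.018, 1.569, 0.244]
force: [-0.8, 0.6, 7.2]
opening: 0.0369
time: 26.4
tcp_pos: [0.56, 0.1215, 0.0683]
orientation: [-1.069, 1.566, 0.193]
force: [-0.0, 0.5, -1.0]
opening: 0.0366
[0.55926671 0.12134178 0.0671868 ]
```

View pics/w16.png

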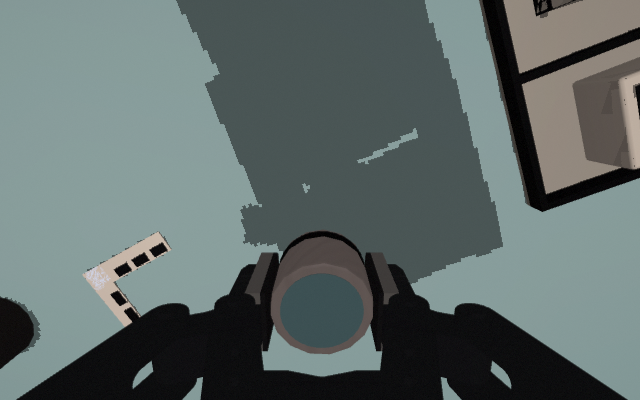

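Loupe held. On to the orange middle well at about (0.479, -0.312).

```bash
python3 -m handwheel '-.8 -4.3 .5 0 0 0 3.3;-.8 -4.3 0.5 0 0 0 3.3;-.8 -4.3 0 0 0 0 3.3;-.8 -4.3 0 0 0 0 3.3;-.8 -4.3 0 0 0 0 3.3;-.8 -4.3 0 0 0 0 3.3;-.8 -4.3 0 0 0 0 3.3;-.8 -4.3 0 0 0 0 3.3;-.8 -4.3 0 0 0 0 3.3;-.8 -4.5 0 0 0 0 3.3;0 0 0 0 0 0 3.3;0 0 0 0 0 0 3.3'
python3 - <<'E'
from h import *
import cv2
d=snapshot("wrist"); cv2.imwrite("pics/w17.png",d["frame"]);s=sense()
z=rot(s["orientation"]).as_matrix()[:,2];print(s["tcp_pos"],np.degrees(np.arctan2(z[1],z[0])))
np.savez("w17.npz",**{k:d[k] for k in("T","fx","fy","cx","cy")})
E
```

```text
time: 27.95
tcp_pos: [0.4778, -0.3101, 0.0751]
orientation: [1.172, 1.569, 2.434]
force: [0.4, 0.2, -0.2]
opening: 0.037
[ 0.4780326  -0.30969346  0.07527805] 72.33833358362762
```

View pics/w17.png

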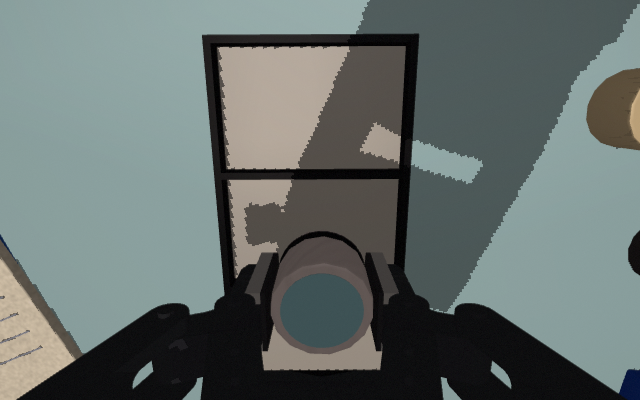

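The cross wall is at row 174, with the rims at columns 205/418 (row 36).

Run:
```python
from h import *
d=np.load("w17.npz")
a=np.radians(162.5);u=np.array([np.cos(a),np.sin(a)])
c=ray(d,(312,174),.016);l=ray(d,(204,36),.016);r=ray(d,(418,36),.016)
print(c,l,r,np.linalg.norm(l-r),np.degrees(np.arctan2(*(r-l)[::-1])))
print("centre from wall",c-.036*u,"from end",(l+r)/2-.110*u)
```

```text
[ 0.44433186 -0.30463596] [ 0.35952058 -0.33511317] [ 0.39281826 -0.23067398] 0.1096187996239091 72.31648955396376
centre from wall [ 0.47866567 -0.31546137] from end [ 0.48107829 -0.31597121]
```

```bash
python3 -m handwheel '.1 -.5 -2 0 0 0 3.3;0 0 -2 0 0 0 3.3;0 0 -1 0 0 0 3.3;0 0 -.6 0 0 0 3.3;0 0 -.4 0 0 0 3.3;0 0 -.2 0 0 0 3.3;0 0 0 0 0 0 3.3;0 0 0 0 0 0 3.3'
python3 -m handwheel '0 0 -.1 0 0 0 3.3;0 0 0 0 0 0 3.3'
```

```text
time: 29.0
tcp_pos: [0.4797, -0.316, 0.0142]
orientation: [-1.886, 1.57, -0.624]
force: [0.4, 0.2, -0.9]
opening: 0.0369
time: 29.25
tcp_pos: [0.4795, -0.3158, 0.0129]
orientation: [-1.946, 1.571, -0.684]
force: [-0.1, 0.2, -0.7]
opening: 0.0369
```

```bash
python3 -m handwheel '0 0 -.1 0 0 0 3.3;0 0 -.1 0 0 0 3.3;0 0 0 0 0 0 3.3'
python3 -m handwheel '0 0 -.1 0 0 0 3.3;0 0 0 0 0 0 3.3'
```

```text
time: 29.62
tcp_pos: [0.4795, -0.3158, 0.0109]
orientation: [2.224, 1.571, -2.797]
force: [-0.3, -0.2, 0.7]
opening: 0.0369
time: 29.88
tcp_pos: [0.4795, -0.3158, 0.0108]
orientation: [-2.248, 1.571, -0.986]
force: [-3.7, 3.0, 12.9]
opening: 0.0371
```

Contact. I release and check before rising.

```bash
python3 -m handwheel '0 0 0 0 0 0 4.3;0 0 0 0 0 0 5;0 0 0 0 0 0 5.6;0 0 0 0 0 0 5.6;0 0 1 0 0 0 5.6;0 0 3 0 0 0 5.6;0 0 3.5 0 0 0 5.6;0 0 3.5 0 0 0 5.6;0 0 0 0 0 0 6'
python3 - <<'E'
from h import *
import cv2
d=snapshot("wrist"); cv2.imwrite("pics/w18.png",d["frame"])
s=sense(); print(s["tcp_pos"])
E
```

```text
time: 31.0
tcp_pos: [0.4813, -0.317, 0.1232]
orientation: [-1.867, 1.565, -0.605]
force: [0.6, -0.3, -0.7]
opening: 0.0596
[ 0.48023792 -0.31630068  0.12151333]
```

View pics/w18.png

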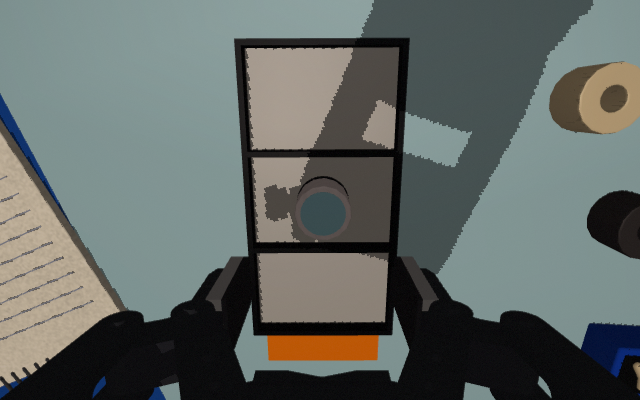

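The loupe stands in the middle well (323,210). Now the dark ring.

```bash
python3 -m handwheel '1.6 4.2 0 0 0 0 7;1.6 4.2 0 0 0 0 8.5;1.6 4.2 0 0 0 0 8.5;1.6 4.2 0 0 0 0 8.5;1.6 4.4 0 0 0 0 8.5;0 0 0 0 0 0 8.5;0 0 0 0 0 0 8.5'
python3 - <<'E'
from h import *
import cv2
d=snapshot("wrist"); cv2.imwrite("pics/w19.png",d["frame"]);s=sense()
z=rot(s["orientation"]).as_matrix()[:,2];print(s["tcp_pos"],np.degrees(np.arctan2(z[1],z[0])))
np.savez("w19.npz",**{k:d[k] for k in("T","fx","fy","cx","cy")})
E
```

```text
time: 31.92
tcp_pos: [0.5586, -0.1038, 0.1189]
orientation: [1.807, 1.569, 3.07]
force: [-0.3, -0.4, -0.4]
opening: 0.0852
[ 0.55868591 -0.10433214  0.11910598] 72.30121879454612
```

View pics/w19.png

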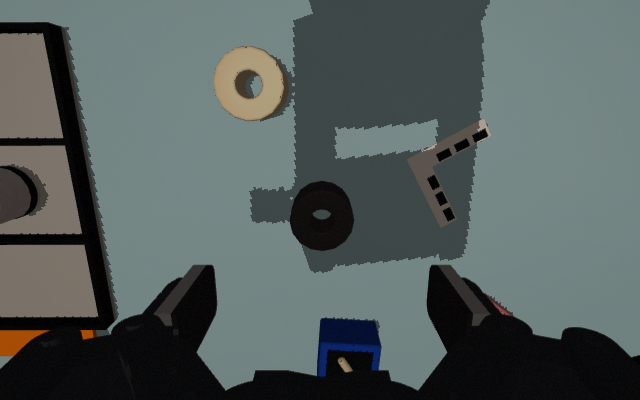

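Run:
```python
from h import *
d=np.load("w19.npz")
print(ray(d,(322,217),.032))
```

```text
[ 0.55937123 -0.10328272]
```

```bash
python3 -m handwheel '.1 .05 -4 0 0 0 8.5;0 0 -4 0 0 0 8.5;0 0 -2.2 0 0 0 8.5;0 0 -.8 0 0 0 8;0 0 -.4 0 0 0 7;0 0 0 0 0 0 6;0 0 0 0 0 0 5;0 0 0 0 0 0 4.2;0 0 0 0 0 0 3.9;0 0 0 0 0 0 3.9;0 0 0 0 0 0 3.9' 45
python3 -m handwheel '0 0 .5 0 0 0 3.9;0 0 1.5 0 0 0 3.9;0 0 2 0 0 0 3.9;0 0 2 0 0 0 3.9;0 0 0 0 0 0 3.9'
python3 - <<'E'
from h import *
import cv2
d=snapshot("wrist"); cv2.imwrite("pics/w20.png",d["frame"])
s=sense(); print(s["tcp_pos"])
E
```

```text
time: 33.35
tcp_pos: [0.5611, -0.1034, 0.0069]
orientation: [-1.556, 1.569, -0.293]
force: [-1.7, -0.6, 7.3]
opening: 0.0422
time: 33.98
tcp_pos: [0.5621, -0.1036, 0.0683]
orientation: [-1.468, 1.566, -0.206]
force: [0.6, 0.2, -1.6]
opening: 0.0418
[ 0.56127515 -0.10345599  0.0671775 ]
```

View pics/w20.png

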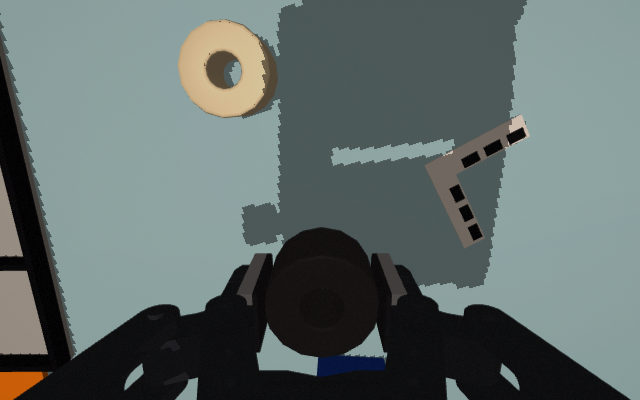

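Ring held. Target is the tab well of the orange tray at (0.548, -0.337).

```bash
python3 -m handwheel '-.2 -3.9 .5 0 0 0 3.9;-.2 -3.9 0 0 0 0 3.9;-.2 -3.9 0 0 0 0 3.9;-.2 -3.9 0 0 0 0 3.9;-.2 -3.9 0 0 0 0 3.9;-.3 -3.8 0 0 0 0 3.9;0 0 0 0 0 0 3.9;0 0 0 0 0 0 3.9'
python3 - <<'E'
from h import *
import cv2
d=snapshot("wrist"); cv2.imwrite("pics/w21.png",d["frame"]);s=sense()
z=rot(s["orientation"]).as_matrix()[:,2];print(s["tcp_pos"],np.degrees(np.arctan2(z[1],z[0])))
E
```

```text
time: 35.02
tcp_pos: [0.5468, -0.3357, 0.07]
orientation: [1.207, 1.569, 2.469]
force: [0.1, 0.5, -1.3]
opening: 0.0422
[ 0.54695018 -0.33521186  0.07014702] 72.33732994524136
```

View pics/w21.png

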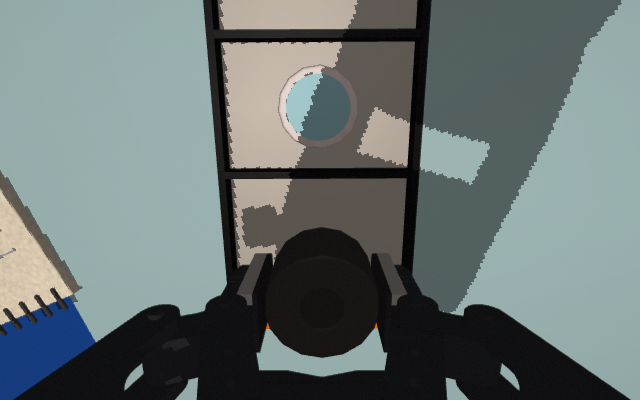

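The layout is as before, with the cross wall at row 173. I lower.

```bash
python3 -m handwheel '.1 -.2 -2 0 0 0 3.9;0 0 -1.8 0 0 0 3.9;0 0 -1 0 0 0 3.9;0 0 -.5 0 0 0 3.9;0 0 -.3 0 0 0 3.9;0 0 0 0 0 0 3.9;0 0 0 0 0 0 3.9'
python3 -m handwheel '0 0 -.1 0 0 0 3.9;0 0 0 0 0 0 3.9'
```

```text
time: 35.95
tcp_pos: [0.5488, -0.3385, 0.0153]
orientation: [-1.843, 1.57, -0.581]
force: [-0.1, 0.8, -1.5]
opening: 0.0422
time: 36.2
tcp_pos: [0.5485, -0.3383, 0.014]
orientation: [-1.875, 1.571, -0.613]
force: [-0.0, -0.5, 0.1]
opening: 0.0415
```

```bash
python3 -m handwheel '0 0 -.1 0 0 0 3.9;0 0 0 0 0 0 3.9'
```

```text
time: 36.45
tcp_pos: [0.5484, -0.3383, 0.0127]
orientation: [1.293, 1.571, 2.555]
force: [0.1, -0.3, -1.4]
opening: 0.042
```

```bash
python3 -m handwheel '0 0 -.1 0 0 0 3.9;0 0 -.1 0 0 0 3.9;0 0 0 0 0 0 3.9'; python3 -m handwheel '0 0 -.1 0 0 0 3.9;0 0 0 0 0 0 3.9'
```

```text
time: 36.83
tcp_pos: [0.5485, -0.3383, 0.0109]
orientation: [-2.517, 1.571, -1.254]
force: [-0.8, 0.4, 0.4]
opening: 0.0417
time: 37.08
tcp_pos: [0.5485, -0.3383, 0.0109]
orientation: [-1.92, 1.571, -0.658]
force: [-2.7, 2.5, 10.1]
opening: 0.0421
```

Contact. I release, rise and clear the view.

```bash
python3 -m handwheel '0 0 0 0 0 0 4.8;0 0 0 0 0 0 5.5;0 0 0 0 0 0 6;0 0 0 0 0 0 6;0 0 1 0 0 0 6;0 0 3 0 0 0 6;0 0 3.5 0 0 0 6;0 0 3.5 0 0 0 6;-2 1 5 0 0 0 6;-2 1 5 0 0 0 6;-3 3 3 0 0 0 6;0 0 0 0 0 0 6'
python3 - <<'E'
from h import *
import cv2
d=snapshot("wrist"); cv2.imwrite("pics/w22.png",d["frame"])
E
```

```text
time: 38.58
tcp_pos: [0.478, -0.2876, 0.2532]
orientation: [-1.809, 1.566, -0.547]
force: [0.0, -0.7, 0.6]
opening: 0.06
```

View pics/w22.png

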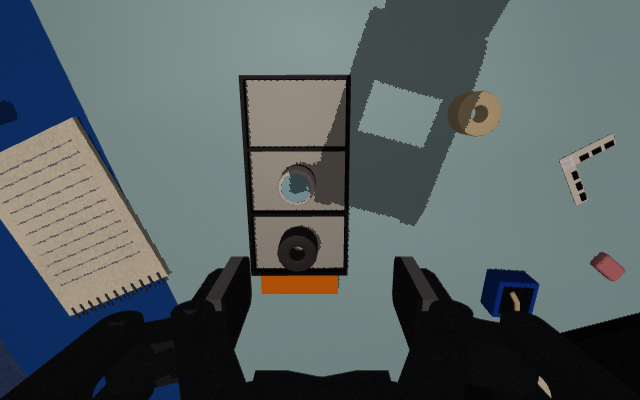

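The dark ring is at (298,249) in the tab well, the loupe at (298,187) in the middle, and the last well is empty. I move back out of the top camera's view for a final check.

```bash
python3 -m handwheel '-1.5 5 2 0 0 0 6;-1.5 5 0 0 0 0 6;-1.5 5 0 0 0 0 6;-1 5 0 0 0 0 6;0 5 0 0 0 0 6;0 4 0 0 0 0 6;0 0 0 0 0 0 6;0 0 0 0 0 0 6'
python3 - <<'E'
from h import *
import cv2
d=snapshot("top"); cv2.imwrite("pics/t23.png",cv2.resize(d["frame"][100:320,140:560],None,fx=1.9,fy=1.9,interpolation=cv2.INTER_CUBIC))
d=snapshot("scene"); cv2.imwrite("pics/s23.png",d["frame"])
E
```

```text
time: 39.62
tcp_pos: [0.4238, 0.0015, 0.2694]
orientation: [2.252, 1.57, -2.768]
force: [-0.1, -0.2, -0.2]
opening: 0.0602
```

View pics/t23.png

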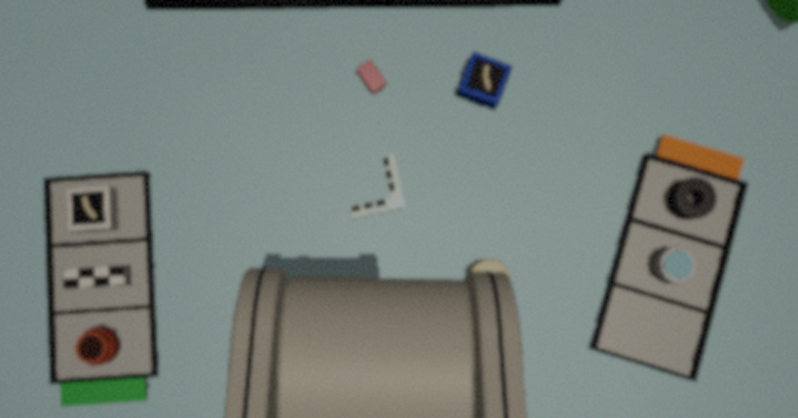

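View pics/s23.png

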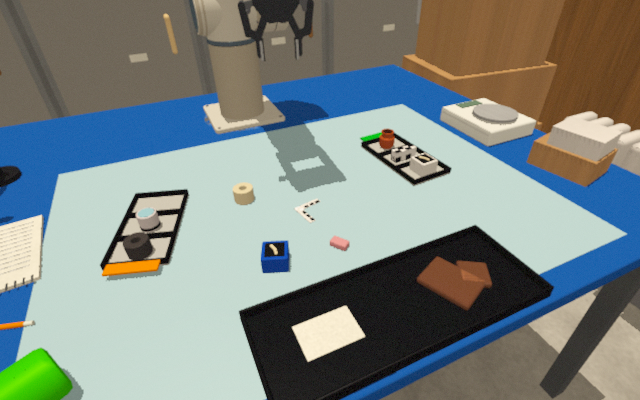

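All five things stand in their wells. The cream ring (243,194) and blue box (275,256) are at the same scene pixels as at the start, so I hand in.

```bash
python3 -c "
from station import *
print(job_done())"
```

```text
the job is handed in; nothing more can be done
None
```

Both kits are made up and I handed the job in at about 40 s of the 115 s allowed; `job_done()` reports no verdict.

- **Green tray:** jar beside the tab, scale bar in the middle (turned about 90° so it fits easily) and white box in the last well.
- **Orange tray:** dark ring beside the tab, loupe in the middle, last well empty.
- **Setting down:** each thing was lowered until the force reading showed floor contact (5–13 N), then released.

**Last checks:** the final top and scene pictures show all five things upright inside their wells. In the scene view the cream ring and blue box are where they started. In the top view the arm hid most of the cream ring.

**Disagreements:** the top and wrist cameras differed by up to about 5 mm, mostly along y. For placing I went by the wrist view or near it. The measured edges came out a little short of the given sizes, mostly by 2–8%, probably because of blur at the edges.

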